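Turn the train carousel so the shunter faces its exit track

TASK

Turn the wooden train carousel by pushing the upright pegs on its rim with your fingertips until the shunter's bay faces the short fixed track, so that the shunter could roll straight out onto it. Push gently, without pinching a peg; do not touch, pick up or upset the four things riding on the carousel, do not push on its low dividers or hub, and leave everything else on the surface where it is. Finish with the carousel standing still and the hand clear of it.

Things in the scene. Friction and masses are not known exactly. Their poses are not given: they have to be found in the camera images.
- stand: Fixed stand; origin on the table at the carousel's turning axis. A dark disc, nearly hidden under the deck, and the short fixed pale-wood exit track: 44 mm wide, top 36 mm above the table, running along the stand's -x axis from 140 to 240 mm from the turning axis. That -x axis points towards the robot's side (world -x), up to 0.6 rad either way.
- deck: Turning oak disc, radius 130 mm, 22 mm thick, z up. Origin on the turning axis at its underside, 14 mm above the table. Turns without end either way against 0.12 N m of friction (1 N at a peg) and stays where left. Four bays, on its -x, +x, +y, -y axes, the shunter always in the -x one. Lined up when its -x axis points along the stand's -x axis.
- bay_mouth (a point): Point on top of the disc at the mouth of the shunter's bay: on the deck's -x axis, 105 mm from the turning axis, midway between two pegs.
- peg0 (a point): Centre of the top of one of eight equal upright oak rim pegs: 14 mm diameter, standing 42 mm above the disc (tops 78 mm above the table), 120 mm from the turning axis, every 45 degrees; this one is at 22.5 degrees from the deck's x axis (towards its y), the next at 67.5 and so on.
- cross: Hub (16 mm radius, 24 mm high) and four low divider strips (6 mm thick, 14 mm high, reaching 98 mm from the axis) fixed on top of the deck, between the bays, on the diagonals. Not to be pushed. Origin on the turning axis at the top of the disc.
- shunter: Small black shunting engine, 62 x 34 x 49 mm, with wheels, a low bonnet with a short stack and a taller cab with a roof; loose in its bay, 66 mm from the turning axis, bonnet outwards, its length along the radius. Origin at the centre of its underside, its x axis from bonnet to cab.
- tender: Open-topped green wagon, 52 x 34 x 34 mm, loose in another bay of the carousel, 66 mm from the axis. Origin at the centre of its underside.
- pier: Orange bridge pier, 44 x 36 x 54 mm, two uprights between a foot and a cap, loose in another bay, 66 mm from the axis. Origin at the centre of its underside.
- tower: Round pale-wood water tower, 38 mm diameter, 57 mm high, loose in the remaining bay, 66 mm from the axis. Origin at the centre of its underside.
- van: Loose wooden covered van, 74 x 36 x 51 mm, standing on the table to the robot's right of the carousel. Leave alone. Origin at the centre of its underside.
- straight: Loose straight wooden track piece, 150 x 42 x 12 mm, lying on the table to the robot's left of the carousel. Leave alone. Origin at the centre of its underside.
Mind the look-alikes: they are no part of the job. Several things have the shape of the pier; the one meant has the colours described above.

How it is judged (in metres and radians):
At the end, for the whole second after the job is handed in: The mouth of the shunter's bay is within 12 mm of the exit track's centre line, on the track's side; the carousel is still; shunter, tender, pier and tower stand upright in their bays, 45 to 85 mm from the axis (shunter within 15 mm of its bay's centre line) (y of bay_mouth in the frame of stand between -0.012 and 0.012 m and x of bay_mouth in the frame of stand below 0 m and angular speed of deck below 0.05 rad/s and horizontal distance between shunter and deck between 0.045 and 0.085 m and angle between each of shunter, tender, pier, tower's own z axis and vertical below 0.2 rad and z of shunter in the frame of deck between 0.015 and 0.03 m and horizontal distance between tender and deck between 0.045 and 0.085 m and z of tender in the frame of deck between 0.015 and 0.03 m and horizontal distance between pier and deck between 0.045 and 0.085 m and z of pier in the frame of deck between 0.015 and 0.03 m and horizontal distance between tower and deck between 0.045 and 0.085 m and z of tower in the frame of deck between 0.015 and 0.03 m and x of shunter in the frame of deck below -0.05 m and y of shunter in the frame of deck between -0.015 and 0.015 m); the robot touches nothing.
It fails at once if the robot touches a thing riding on the carousel (contact force between any of the fingers, the arm and shunter above 0.5 N or contact force between any of the fingers, the arm and tender above 0.5 N or contact force between any of the fingers, the arm and pier above 0.5 N or contact force between any of the fingers, the arm and tower above 0.5 N).
It fails at once if a thing riding on the carousel is lifted, tipped over or thrown out of its bay (z of any of shunter, tender, pier, tower in the frame of deck above 0.035 m or angle between any of shunter, tender, pier, tower's own z axis and vertical above 0.4 rad or horizontal distance between any of shunter, tender, pier, tower and deck above 0.095 m).
It fails at once if the robot pushes on the dividers or hub instead of the rim pegs (contact force between any of the fingers, the arm and cross above 1 N).
It fails at once if the carousel is shoved hard or a peg is pinched (over 35 N) (contact force between any of the fingers, the arm and deck above 35 N).
It fails at once if something else is disturbed: van or straight track moved over 15 mm, or the exit track struck (over 8 N) (distance of any of van, straight from where it was at the start of the episode above 0.015 m or contact force between any of the fingers, the arm and stand above 8 N).
It also fails if it takes over 58 s, if anything falls off the work surface, if the arm or the gripper's body presses on something with over 40 N, if the wrist force passes 120 N, or if a joint passes its speed limit or range.

ROBOT

A 6-joint arm with a two-finger parallel gripper is mounted at the origin on the work surface. World frame = base frame: x ahead of the robot, y to its left, z up, the work surface at z = 0. Lengths are in m, angles in degrees, forces in N, time in s.
With the tool pointing down it reaches from about 0.325 to 0.875 m from the base axis. Payload 4.4 kg.
Tool frame: the origin (TCP) lies between the finger pads; the fingertips stand 19 mm ahead of it and the grasp point (between the pads) is the TCP; z points along the fingers, y is the line along which they close (so a half turn about z gives the same grasp; the last joint's range is limited). The gripper opens to 85 mm and grips with 20 to 120 N. Pads are 22 mm wide; open, the fingers measure 114 mm over their backs; the gripper's body (76 mm by 85 mm) begins 54 mm behind the grasp point. The pads swing forward as they close: fully open they stand 13 mm farther back than shut.
Start: joints at [-72.508, 11.837, 88.321, -0, 79.842, -8.623], TCP at [0.253, -0.516, 0.25] pointing down, gripper open.
Joint ranges: [-156.59, 156.59], [-49.26, 127.26], [12.9, 141.05], [-63.56, 243.56], [4.71, 150.69], [-161.64, 161.64]. Speed limits (degrees/s): [159.86, 159.86, 180, 180, 180, 180].

INTERFACE

Orientations are given as a 3x3 rotation matrix whose columns are the frame's x, y, z axes.
In Python, from cell import bot gives the robot as it stands.
- The arm moves only by the tool move_arm, never from a script. Its argument "moves" is a list of rows, each a list of 3 entries, a list of its own where there are three numbers: the turn, a rotation vector about the tool's x, y, z in rad, then the shift along the tool's x, y, z in m, then the opening, from 0 (shut) to 1 (fully open). In form: [[[wx, wy, wz], [tx, ty, tz], grip], ...]. A call has 1 to 20 rows; each row shifts and turns the commanded pose from where the row before left it, along the tool's axes as they then stand; what a row does not reach is not made up. A row lasts 1/8 s, in which the tool goes at most 62.5 mm and 10.7 degrees, less where a joint would pass 70% of its speed; a pose out of reach is approached as far as the arm can. A call is refused whole if a number of a shift passes 0.0625 or a number of a turn 0.188, either way. A call with a gripper value outside its range is refused whole. The fingers move at their own pace and stop on an object; "squeeze" is the grip in N (left out, the last holds). Time passes only in rows, so rows that do not move let the fingers close. It gives the time, the measured TCP pose, the force, the opening and the grip force at its end, in the units of the state.
- bot.observe(): the state, without advancing time (a new reading comes with each control period).
- bot.snapshot(name): name is "scene" or "top" or "wrist"; returns a dict with "img" (384x512x3 uint8, red, green, blue), "z_map" (384x512 float32, m along the optical axis (not along the pixel's ray), 0 where there is no reading), "K" (3x3 intrinsics, pixels), "T" (4x4, takes a point from camera to world coordinates); the wrist camera has in their place "T_tool_cam" (4x4, takes a point from camera to tool coordinates, whose origin is the TCP and whose axes are the flange's). Camera axes: x right, y up, looking along -z (the intrinsics and any distortion apply to the point x, -y, -z); pixel columns grow to the right and rows downward; lengths in m; the calibration is good to about 2 mm. A picture is of the moment at which its call begins: read the wrist's pose just before it.
- bot.close_job(): hands the job in; it is judged then, once.
The state is a dict: "t": time; "joint_positions": joint angles; "joint_velocities": joint speeds; "joint_efforts": joint torques, N m; "eef_pos": TCP position; "ee_rot": TCP orientation; "ft_force": force on the tool from outside, world axes, zero at the start; "ft_torque": the same for the moment, N m; "finger_gap": finger opening in m; "finger_force": force on a finger pad.
Only numpy, scipy, OpenCV 4.12 (cv2) and the standard library are available. Lean on these libraries where they do the work, as an engineer would, in place of code of your own. Each camera call takes 0.05 s, during which the arm holds its last target. There are 200 camera calls.

## Working session

There is one attempt and no reset: what is moved stays moved. The work goes in short steps, Python scripts to look and compute and a tool call to move; the robot and the scene stay as the last step left them, time stands still between calls to the robot, and variables do not carry over. Pictures are saved under pics/ and viewed, at most 10 in all, crops included, and the job is handed in when it is done.

Besides the shell and the picture viewer there is one more tool, called after ">>>" as a command line: name --argument value ..., lists and objects as JSON in quotes. move_arm: Moves the arm, as the interface text tells. Its arguments: {"type":"object","properties":{"moves":{"type":"array","items":{"type":"array"}},"squeeze":{"type":"number"}},"required":["moves"]}

```bash
mkdir -p pics; ls; python3 - <<'E'
from cell import bot
import cv2,numpy as np
o=bot.observe();print(o)
for n in("top","scene"):
    s=bot.snapshot(n);cv2.imwrite(f"pics/{n}0.png",cv2.cvtColor(s["img"],cv2.COLOR_RGB2BGR))
    np.savez(f"{n}0.npz",**s);print(s["K"],s["T"])
E
```

```text
pics
{'t': 0.0, 'joint_positions': array([-7.25080652e+01,  1.18863120e+01,  8.84069802e+01, -1.61974957e-03,
        7.98394589e+01, -8.62328088e+00]), 'joint_velocities': array([-0.09756525, -0.10798848, -0.09344683,  0.05580594,  0.04906753,
        0.03133037]), 'joint_efforts': array([-1.04469149e-03, -3.83038652e+01, -2.91598195e+01, -4.49062591e-04,
        1.04709851e-02,  9.88810399e-06]), 'eef_pos': array([ 0.25286269, -0.51561234,  0.2490872 ]), 'ee_rot': array([[ 8.97908618e-01,  4.40181316e-01, -7.22946459e-04],
       [ 4.40181793e-01, -8.97905977e-01,  2.20144015e-03],
       [ 3.19894874e-04, -2.29491995e-03, -9.99997316e-01]]), 'ft_force': array([0.01319007, 0.5512974 , 0.0323656 ]), 'ft_torque': array([-0.0014198 , -0.0289411 ,  0.02931134]), 'finger_force': 0.0, 'finger_gap': 0.085090102041753}
[[386.67104756   0.         252.79849204]
 [  0.         386.67104756 192.51687308]
 [  0.           0.           1.        ]] [[ 0.1130504   0.97304638 -0.20099839  0.28941527]
 [-0.99358825  0.11042512 -0.02426282 -0.02259434]
 [-0.00141358  0.20245256  0.97929105  1.01229294]
 [ 0.          0.          0.          1.        ]]
[[371.80433504   0.         262.6582369 ]
 [  0.         371.80433504 194.03139717]
 [  0.           0.           1.        ]] [[-0.57190603 -0.62662071  0.5294053   0.92848911]
 [ 0.82015304 -0.44976224  0.35364236  0.31218576]
 [ 0.01650689  0.63644357  0.77114662  0.74593165]
 [ 0.          0.          0.          1.        ]]
```

```bash
python3 - <<'E'
import cv2
a=cv2.imread("pics/top0.png");cv2.imwrite("pics/top0b.png",cv2.resize(a[90:330,130:450],None,fx=2.5,fy=2.5,interpolation=cv2.INTER_CUBIC))
E
```

```text
(no output)
```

View pics/top0.png

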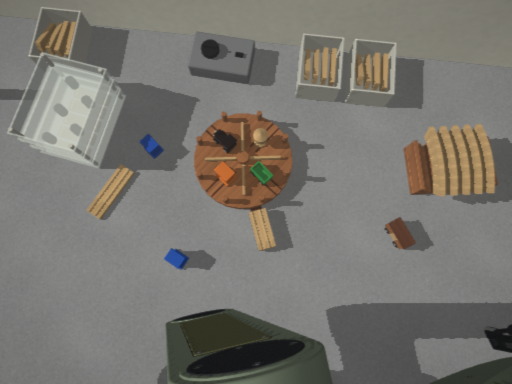

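View pics/scene0.png

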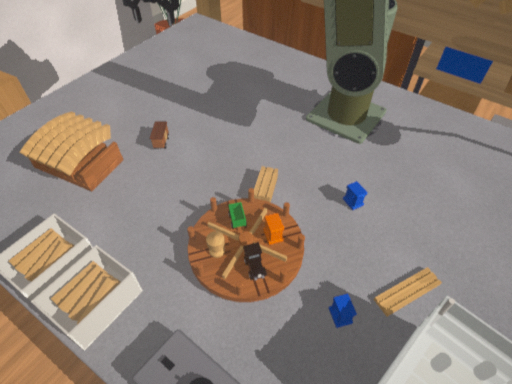

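Top view: the carousel is at about (243,160), and the exit track at (263,228). Riding on it are the black shunter (225,141), the orange pier (225,174), the green tender (261,172) and the tower (260,136). The blue piers at (151,146) and (176,259) are look-alikes; the orange one on the deck fits the description. The van is at (400,233) and the straight track at (111,192). Next is an enlarged crop.

```bash
cat > h.py <<'E'
import numpy as np,cv2
def world(s,u,v,z=None):
    """pixel -> world on plane z"""
    K,T=s["K"],s["T"]
    d=T[:3,:3]@np.array([(u-K[0,2])/K[0,0],-(v-K[1,2])/K[1,1],-1.0])
    c=T[:3,3]; return c+d*(z-c[2])/d[2]
def proj(s,p):
    K,T=s["K"],s["T"]; q=T[:3,:3].T@(np.asarray(p)-T[:3,3]); q=q/-q[2]
    return K[0,2]+K[0,0]*q[0],K[1,2]-K[1,1]*q[1]
def cloud(s):
    K,T=s["K"],s["T"];z=s["z_map"];v,u=np.mgrid[:384,:512]
    P=np.stack([(u-K[0,2])/K[0,0]*z,-(v-K[1,2])/K[1,1]*z,-z],-1)@T[:3,:3].T+T[:3,3]
    P[z==0]=np.nan; return P
E
python3 - <<'E'
import cv2
from h import *
s=dict(np.load("top0.npz"))
a=cv2.imread("pics/top0.png");cv2.imwrite("pics/crop1.png",cv2.resize(a[100:256,180:310],None,fx=3.8,fy=3.8,interpolation=cv2.INTER_CUBIC))
P=cloud(s)
for u,v in[(243,160),(263,228),(268,160)]:print(P[v,u])
# deck: points at z~.036 nearby
m=(abs(P[...,2]-.036)<.008);m[:100]=0;m[256:]=0;m[:,:185]=0;m[:,300:]=0
vu=np.argwhere(m);print(len(vu))
d=P[m];c=np.array(P[160,243][:2]);
r=np.hypot(*(d[:,:2]-c).T);e=d[r<.15]
(cx,cy),rad=cv2.minEnclosingCircle(e[:,:2].astype(np.float32));print("deck",cx,cy,rad,np.median(e[:,2]))
t=d[(r>.16)&(r<.25)&(d[:,0]<c[0])];print("track",len(t),t[:,:2].mean(0),cv2.minAreaRect(t[:,:2].astype(np.float32)),np.median(t[:,2]))
# pegs tops
m2=(abs(P[...,2]-.075)<.012)&(np.hypot(P[...,0]-cx,P[...,1]-cy)>.1)&(np.hypot(P[...,0]-cx,P[...,1]-cy)<.14)
n,l,st,ce=cv2.connectedComponentsWithStats(m2.astype(np.uint8))
for i in range(1,n):
    q=np.median(P[l==i],0);print(st[i,4],ce[i],q,np.degrees(np.arctan2(q[1]-cy,q[0]-cx)),np.hypot(q[1]-cy,q[0]-cx))
E
```

```text
[0.56664455 0.03555967 0.05945308]
[ 0.40177157 -0.03443275  0.03468087]
[ 0.58083765 -0.02818679  0.03606342]
6173
deck 0.5624441504478455 0.0326906256377697 0.14505471289157867 0.03580347174550186
track 490 [ 0.38551394 -0.03613389] ((0.38596200942993164, -0.03603748977184296), (0.07034149765968323, 0.044056810438632965), 21.443880081176758) 0.035016190976890016
30 [258.66666667 113.5       ] [0.69017453 0.0088348  0.07571127] -10.5790830120609 0.1299390255080946
32 [223.34375 114.78125] [0.67694891 0.09964384 0.07571265] 30.315679280725437 0.13264264995143127
20 [216.3  131.95] [0.62948188 0.11305668 0.0701969 ] 50.16666562422192 0.10465543348392005
30 [284.66666667 136.56666667] [ 0.63573258 -0.06392132  0.07621697] -52.81656975364558 0.12126442782353594
32 [198.375  138.9375] [0.60360308 0.15445109 0.07776233] 71.32310446372912 0.12852886082321524
31 [286.41935484 171.06451613] [ 0.54558413 -0.0770815   0.07620814] -98.73188362186006 0.11105935034949639
31 [198.35483871 173.74193548] [0.51317217 0.14175036 0.07746424] 114.31292651084787 0.11967353190484638
28 [261.42857143 197.53571429] [ 0.47131662 -0.0221326   0.07705137] -148.96846872095867 0.10634760722397801
29 [224.44827586 198.31034483] [0.45920891 0.06890384 0.07706104] 160.6699731566914 0.1094025192726461
```

View pics/crop1.png

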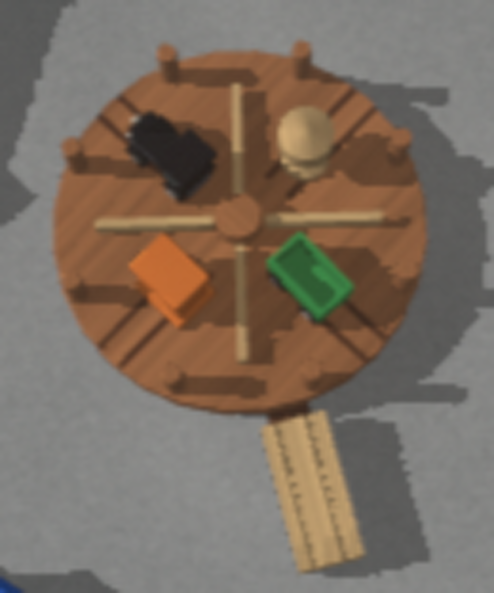

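The crop confirms it: the shunter is at upper left (crop 170,155), with its bay mouth outwards to the upper left between the pegs at (72,152) and (168,60). The exit track is at (313,490). I'll fit the eight pegs.

```bash
cat >> h.py <<'E'
from scipy.optimize import least_squares
def fit(s,c0=(.568,.035),dbg=False):
    P=cloud(s);R=np.hypot(P[...,0]-c0[0],P[...,1]-c0[1])
    m=(P[...,2]>.068)&(P[...,2]<.086)&(R>.108)&(R<.138)
    n,l,st,_=cv2.connectedComponentsWithStats(m.astype(np.uint8))
    q=np.array([np.nanmean(P[l==i],0)[:2] for i in range(1,n) if st[i,4]>15])
    f=lambda p:np.concatenate([np.hypot(*(q-p[:2]).T)-.12,
        .12*np.sin(4*(np.arctan2(*(q-p[:2]).T[::-1])-p[2]))/4])
    best=min((least_squares(f,[*c0,a],loss='soft_l1',f_scale=.004) for a in np.radians([0,11,22,33])),key=lambda r:r.cost)
    if dbg:print(len(q),np.round(best.fun*1e3,1))
    return best.x[:2],np.degrees(best.x[2])%45
E
python3 - <<'E'
from h import *
for n in("top0","scene0"):
    s=dict(np.load(n+".npz"));c,a=fit(s,dbg=True);print(c,"peg phase",a,"bays",(a+22.5)%45)
    P=cloud(s);im=s["img"].astype(int)
    near=np.hypot(P[...,0]-c[0],P[...,1]-c[1])<.11
    r,g,b=im[...,0],im[...,1],im[...,2]
    for nm,m in dict(black=(r<60)&(g<60)&(b<60)&(P[...,2]>.05),green=(g>r+30),orange=(r>200)&(b<60)&(g<150)).items():
        q=np.nanmean(P[m&near],0);print(nm,(m&near).sum(),q,np.degrees(np.arctan2(q[1]-c[1],q[0]-c[0])))
    m=(P[...,2]>.028)&(P[...,2]<.042)&(np.hypot(P[...,0]-c[0],P[...,1]-c[1])>.142)&(np.hypot(P[...,0]-c[0],P[...,1]-c[1])<.25)&(P[...,0]<c[0]-.1)
    m&=abs(P[...,1]+.03)<.08
    t=P[m][:,:2].astype(np.float32);rc=cv2.minAreaRect(t);print("track",rc,np.degrees(np.arctan2(*(np.array(rc[0])-c)[::-1])), np.degrees(np.arctan2(*(t.mean(0)-c)[::-1])))
    mv=(P[...,2]>.04)
    # things >20mm tall near carousel outside
    m=(P[...,2]>.006)&(np.hypot(P[...,0]-c[0],P[...,1]-c[1])>.15)&(P[...,0]<.85)&(P[...,0]>.2)&(abs(P[...,1])<.5)
    k,l,st,_=cv2.connectedComponentsWithStats(m.astype(np.uint8))
    for i in range(1,k):
        if st[i,4]>60:
            q=P[l==i];print(st[i,4],np.round(q.min(0),3),np.round(q.max(0),3))
E
```

```text
8 [-0.6 -0.3 -0.5 -0.3 -0.7 -0.6  0.6 -0.3 -0.3 -0.2 -0.3 -0.3  0.5  0.1
  0.1 -0.2]
[0.57505844 0.03858125] peg phase 30.69254981909477 bays 8.192549819094765
black 280 [0.60883685 0.08536562 0.07521941] 54.170641885755494
green 264 [ 0.54046444 -0.01393478  0.05741254] -123.37418599566722
orange 0 [nan nan nan] nan
track ((0.39855194091796875, -0.03113071620464325), (0.09723164886236191, 0.04410894587635994), 21.637149810791016) -158.44825678234173 -158.46981719472268
1388 [0.804 0.049 0.006] [0.85  0.22  0.075]
5120 [0.516 0.389 0.006] [0.751 0.5   0.161]
986 [ 0.779 -0.193  0.006] [ 0.85  -0.083  0.084]
91 [ 0.805 -0.11   0.006] [ 0.85  -0.098  0.093]
100 [ 0.806 -0.133  0.007] [ 0.85  -0.121  0.08 ]
1399 [ 0.779 -0.333  0.006] [ 0.85  -0.222  0.092]
3341 [ 0.522 -0.5    0.006] [ 0.709 -0.39   0.117]
291 [0.561 0.26  0.006] [0.61  0.312 0.059]
923 [0.382 0.329 0.006] [0.532 0.431 0.017]
630 [ 0.346 -0.069  0.007] [0.443 0.004 0.042]
561 [ 0.39  -0.411  0.006] [ 0.467 -0.343  0.056]
307 [0.277 0.148 0.006] [0.326 0.199 0.059]
9846 [ 0.2   -0.081  0.237] [0.247 0.082 0.784]
557 [ 0
[... 457 characters left out ...]
40547943, -0.03249043971300125), (0.10222998261451721, 0.04443099722266197), 21.856239318847656) -158.20320810827985 -158.416401500447
303 [ 0.211 -0.5    0.244] [ 0.26  -0.442  0.318]
4263 [ 0.2   -0.019  0.222] [0.234 0.097 0.442]
3502 [ 0.525 -0.5    0.006] [ 0.712 -0.391  0.116]
403 [ 0.393 -0.41   0.007] [ 0.471 -0.346  0.055]
514 [ 0.349 -0.069  0.006] [0.448 0.003 0.041]
434 [0.286 0.147 0.006] [0.332 0.199 0.058]
4006 [ 0.785 -0.336  0.006] [ 0.85  -0.083  0.093]
1362 [0.387 0.327 0.006] [0.537 0.43  0.017]
626 [0.565 0.258 0.006] [0.618 0.311 0.058]
5497 [0.52  0.393 0.007] [0.709 0.5   0.161]
1597 [0.81  0.047 0.049] [0.85  0.199 0.074]<stdin>:8: RuntimeWarning: Mean of empty slice
```

The bay points to 53.2° and the track to 201.6°, so the deck must turn about +148.4° (CCW). The plan is to shut the fingers, enter the tender-side gap at 233° and push the peg at 255.7° around the arc, with the tool turning along with it. First I'll hover there and refine the centre with the wrist camera.

>>> move_arm --moves '[[[0,0,0],[0.021,-0.0149,0],0],[[0,0,0],[0.021,-0.0149,0],0],[[0,0,0],[0.021,-0.0149,0],0],[[0,0,0],[0.021,-0.0149,0],0],[[0,0,0],[0.021,-0.0149,0],0],[[0,0,0],[0.021,-0.0149,0],0],[[0,0,0],[0.021,-0.0149,0],0],[[0,0,0],[0.021,-0.0149,0],0],[[0,0,0],[0.021,-0.0149,0],0],[[0,0,0],[0.021,-0.0149,0],0],[[0,0,0],[0.021,-0.0149,0],0],[[0,0,0],[0.021,-0.0149,0],0],[[0,0,0],[0.021,-0.0149,0],0],[[0,0,0],[0.021,-0.0149,0],0],[[0,0,0],[0.021,-0.0149,0],0],[[0,0,0],[0.021,-0.0149,0],0],[[0,0,0],[0.021,-0.0149,0],0],[[0,0,0],[0.021,-0.0149,0],0],[[0,0,0],[0.021,-0.0149,0],0],[[0,0,0],[0.021,-0.0149,0],0]]'

```text
t: 2.6
eef_pos: [0.4985, -0.0613, 0.2503]
ee_rot: [[0.897, 0.442, -0.0], [0.442, -0.897, 0.0], [0.0, -0.0, -1.0]]
ft_force: [0.9, -1.0, -0.2]
finger_gap: 0.0001
finger_force: 0.0
```

>>> move_arm --moves '[[[0,0,-0.094],[0,0,0],0],[[0,0,-0.094],[0,0,0],0],[[0,0,-0.094],[0,0,0],0],[[0,0,-0.094],[0,0,0],0],[[0,0,-0.094],[0,0,0],0],[[0,0,0],[0,0,0],0],[[0,0,0],[0,0,0],0]]'

```text
t: 3.48
eef_pos: [0.4986, -0.063, 0.2503]
ee_rot: [[0.601, 0.799, -0.0], [0.799, -0.601, 0.0], [0.0, -0.0, -1.0]]
ft_force: [-1.1, 0.8, -0.1]
finger_gap: 0.0002
finger_force: 0.0
```

```bash
python3 - <<'E'
from cell import bot
from h import *
o=bot.observe();s=bot.snapshot("wrist")
T=np.eye(4);T[:3,:3]=o["ee_rot"];T[:3,3]=o["eef_pos"];s["T"]=T@s["T_tool_cam"]
np.savez("w1.npz",**s);print(o["eef_pos"],o["ee_rot"].round(4),o["joint_positions"].round(1))
cv2.imwrite("pics/w1.png",cv2.cvtColor(s["img"],cv2.COLOR_RGB2BGR))
c,a=fit(s,(.578,.0387),True);print(c,a)
P=cloud(s);m=(P[...,2]>.03)&(P[...,2]<.042)
print(m.sum())
E
```

```text
[ 0.49864523 -0.06298575  0.25028643] [[ 6.015e-01  7.989e-01 -1.000e-04]
 [ 7.989e-01 -6.015e-01  2.000e-04]
 [ 1.000e-04 -2.000e-04 -1.000e+00]] [-17.1   3.   98.3   0.   78.8  19.9]
4 [-1.3 -1.3 -0.7 -0.6  1.   1.  -0.5 -0.5]
[0.57887445 0.03713214] 30.61278831232306
30712
```

View pics/w1.png

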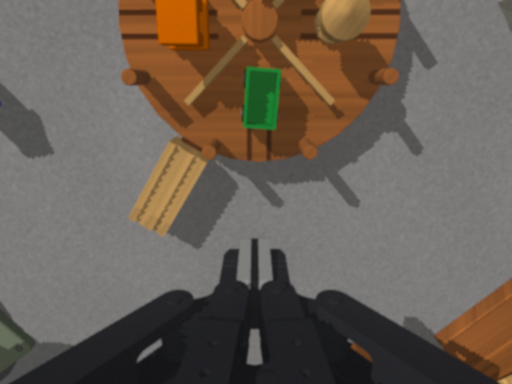

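The wrist view gives a centre of (0.579, 0.037) and a phase of 30.6°, consistent with the other two cameras. The gap in front of the tender is between the pegs at (208,152) and (310,150). Descending, then a few free steps along the arc.

>>> move_arm --moves '[[[0,0,0],[0,0,0.022],0],[[0,0,0],[0,0,0.022],0],[[0,0,0],[0,0,0.022],0],[[0,0,0],[0,0,0.022],0],[[0,0,0],[0,0,0.022],0],[[0,0,0],[0,0,0.022],0],[[0,0,0],[0,0,0.022],0],[[0,0,0],[0,0,0.022],0],[[0,0,0],[0,0,0],0],[[0,0,-0.04],[0.0001,0.0051,0],0],[[0,0,-0.04],[0.0001,0.0051,0],0],[[0,0,-0.04],[0.0001,0.0051,0],0],[[0,0,-0.04],[0.0001,0.0051,0],0],[[0,0,0],[0,0,0],0],[[0,0,0],[0,0,0],0]]'

```text
t: 5.4
eef_pos: [0.5165, -0.0748, 0.0749]
ee_rot: [[0.467, 0.884, 0.001], [0.884, -0.467, -0.0], [0.0, 0.001, -1.0]]
ft_force: [-0.7, -0.3, -0.1]
finger_gap: -0.0001
finger_force: 0.0
```

```bash
cat >> h.py <<'E'
def pol(o,c=(.578,.038)):
    d=o["eef_pos"][:2]-c;return np.hypot(*d),np.degrees(np.arctan2(d[1],d[0]))%360,np.degrees(np.arctan2(o["ee_rot"][1,0],o["ee_rot"][0,0]))%360+180
E
python3 - <<'E'
from cell import bot
from h import *
o=bot.observe();print(o["t"],o["eef_pos"],pol(o),o["ft_force"])
E
```

```text
5.4 [ 0.51647935 -0.07475432  0.07492354] (np.float64(0.1284458168350537), np.float64(241.38237499278165), np.float64(242.1750931666586)) [-0.67895031 -0.265986   -0.05640364]
```

On the arc at r = 128 mm, φ = 241.4°. Start pushing.

>>> move_arm --moves '[[[0,0,-0.02],[0.0001,0.0026,0],0],[[0,0,-0.02],[0.0001,0.0026,0],0],[[0,0,-0.02],[0,0.0026,0],0],[[0,0,-0.02],[0,0.0026,0],0],[[0,0,-0.02],[0,0.0026,0],0],[[0,0,-0.02],[0,0.0026,0],0],[[0,0,-0.03],[0.0001,0.0039,0],0],[[0,0,-0.03],[0.0001,0.0039,0],0],[[0,0,-0.04],[0.0001,0.0051,0],0],[[0,0,-0.04],[0.0001,0.0051,0],0],[[0,0,-0.04],[0.0001,0.0051,0],0],[[0,0,-0.04],[0.0001,0.0051,0],0],[[0,0,-0.04],[0.0001,0.0051,0],0],[[0,0,-0.04],[0.0001,0.0051,0],0],[[0,0,-0.04],[0.0001,0.0051,0],0],[[0,0,-0.04],[0.0001,0.0051,0],0],[[0,0,-0.03],[0.0001,0.0039,0],0],[[0,0,-0.02],[0,0.0026,0],0],[[0,0,-0.01],[0,0.0013,0],0]]'

```text
t: 7.78
eef_pos: [0.586, -0.0891, 0.0742]
ee_rot: [[-0.076, 0.997, -0.0], [0.997, 0.076, 0.0], [0.0, -0.0, -1.0]]
ft_force: [-0.7, -0.9, -0.3]
finger_gap: -0.0002
finger_force: 0.5
```

```bash
python3 - <<'E'
from cell import bot
from h import *
o=bot.observe();print(o["t"],o["eef_pos"],pol(o),o["ft_force"])
s=bot.snapshot("top");cv2.imwrite("pics/top1.png",cv2.resize(cv2.cvtColor(s["img"],cv2.COLOR_RGB2BGR)[90:256,160:330],None,fx=3.5,fy=3.5))
print(fit(s,(.5751,.0386),True))
s=bot.snapshot("scene");print(fit(s,(.5814,.0389),True))
E
```

```text
7.775 [ 0.58600435 -0.0891033   0.07424458] (np.float64(0.1273550895689121), np.float64(273.6034515400797), np.float64(274.34546693298626)) [-0.69898136 -0.86641655 -0.28498952]
4 [-0.6 -0.2  0.1 -0.4  0.5  0.3 -0.1  0.1]
(array([0.57543284, 0.03847438]), np.float64(12.78491889423949))
8 [-0.4 -1.2 -0.6 -0.9 -0.1 -0.5  0.2 -0.4 -1.   0.5 -8.7 -0.2 -1.3 -0.
  0.8  0.2]
(array([0.58125463, 0.03854756]), np.float64(12.40025594868631))
```

View pics/top1.png

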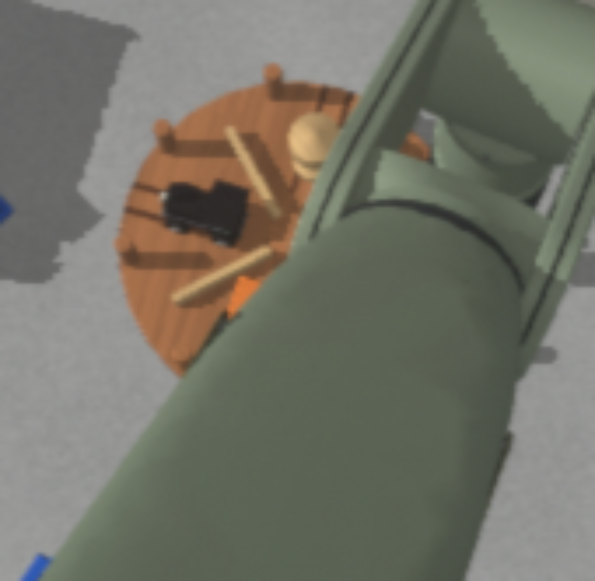

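Carousel turned 27°, shunter now at about 80° (crop 205,210), riders upright and the finger 9° behind the peg as expected. About 121° to go.

>>> move_arm --moves '[[[0,0,-0.02],[0,0.0026,0],0],[[0,0,-0.03],[0,0.0039,0],0],[[0,0,-0.04],[0,0.0051,0],0],[[0,0,-0.04],[0,0.0051,0],0],[[0,0,-0.04],[0,0.0051,0],0],[[0,0,-0.04],[0,0.0051,0],0],[[0,0,-0.04],[0,0.0051,0],0],[[0,0,-0.04],[0,0.0051,0],0],[[0,0,-0.04],[0,0.0051,0],0],[[0,0,-0.04],[0,0.0051,0],0],[[0,0,-0.04],[0,0.0051,0],0],[[0,0,-0.04],[0,0.0051,0],0],[[0,0,-0.04],[0,0.0051,0],0],[[0,0,-0.04],[0,0.0051,0],0],[[0,0,-0.04],[0,0.0051,0],0],[[0,0,-0.04],[0,0.0051,0],0],[[0,0,-0.04],[0,0.0051,0],0],[[0,0,-0.04],[0,0.0051,0],0],[[0,0,-0.03],[0,0.0039,0],0],[[0,0,-0.02],[0,0.0026,0],0]]'

```text
t: 10.38
eef_pos: [0.6703, -0.0508, 0.0743]
ee_rot: [[-0.729, 0.685, 0.0], [0.685, 0.729, -0.0], [-0.0, -0.0, -1.0]]
ft_force: [-1.4, -1.1, 0.5]
finger_gap: -0.0004
finger_force: 0.5
```

```bash
python3 - <<'E'
from cell import bot
from h import *
o=bot.observe();print(o["t"],o["eef_pos"],pol(o),o["ft_force"])
s=bot.snapshot("top");print(fit(s,(.5751,.0386),True))
s=bot.snapshot("scene");print(fit(s,(.5814,.0389),True))
E
```

```text
10.375 [ 0.67027115 -0.05080157  0.07427004] (np.float64(0.1280612523469676), np.float64(316.09772443396855), np.float64(316.7864509957974)) [-1.44175188 -1.08832083  0.53517485]
2 [-0.1 -0.1 -0.3 -0.3]
(array([0.57488053, 0.03835035]), np.float64(10.378544742581223))
8 [-0.5 -0.4 -2.2 -0.9 -1.2 -1.1 -1.  -0.7  0.1 -0.4  0.   0.2  0.6  0.1
  0.4 -0.7]
(array([0.58191832, 0.03907364]), np.float64(10.887503091437239))
```

>>> move_arm --moves '[[[0,0,-0.03],[0,0.0039,0],0],[[0,0,-0.04],[0.0001,0.0051,0],0],[[0,0,-0.05],[0.0001,0.0064,0],0],[[0,0,-0.05],[0.0001,0.0064,0],0],[[0,0,-0.05],[0.0001,0.0064,0],0],[[0,0,-0.05],[0.0001,0.0064,0],0],[[0,0,-0.05],[0.0001,0.0064,0],0],[[0,0,-0.05],[0.0001,0.0064,0],0],[[0,0,-0.05],[0.0001,0.0064,0],0],[[0,0,-0.05],[0.0001,0.0064,0],0],[[0,0,-0.05],[0.0001,0.0064,0],0],[[0,0,-0.05],[0.0001,0.0064,0],0],[[0,0,-0.05],[0.0001,0.0064,0],0],[[0,0,-0.05],[0.0001,0.0064,0],0],[[0,0,-0.05],[0.0001,0.0064,0],0],[[0,0,-0.05],[0.0001,0.0064,0],0],[[0,0,-0.05],[0.0001,0.0064,0],0],[[0,0,-0.05],[0.0001,0.0064,0],0],[[0,0,-0.04],[0,0.0051,0],0],[[0,0,-0.02],[0,0.0026,0],0]]'

```text
t: 12.98
eef_pos: [0.7042, 0.0591, 0.0743]
ee_rot: [[-0.985, -0.175, 0.0], [-0.175, 0.985, -0.0], [-0.0, -0.0, -1.0]]
ft_force: [0.7, -0.6, -0.0]
finger_gap: -0.0002
finger_force: 0.5
```

```bash
python3 - <<'E'
from cell import bot
from h import *
o=bot.observe();print(o["t"],o["eef_pos"],pol(o),o["ft_force"],o["joint_positions"].round())
s=bot.snapshot("top");print(fit(s,(.5751,.0386),True))
s=bot.snapshot("scene");print(fit(s,(.5814,.0389),True))
E
```

```text
12.975 [0.70423535 0.05909914 0.07432579] (np.float64(0.1279864692307764), np.float64(9.488777489982072), np.float64(370.0808223011175)) [ 0.73050188 -0.55325296 -0.00384186] [  -2.   37.   75.   -0.   68. -102.]
4 [-0.4 -0.1 -0.6 -0.4  0.3 -0.3 -0.   0.6]
(array([0.5752121 , 0.03922337]), np.float64(19.804734160350257))
5 [-0.   0.9  1.   0.4 12.2  0.3  0.1 -1.5  2.5 14.8]
(array([0.58285273, 0.037263  ]), np.float64(19.316936419786458))
```

Peg at about 19.6°, goal 44.1°: 0.425 rad more.

>>> move_arm --moves '[[[0,0,-0.02],[0,0.0026,0],0],[[0,0,-0.03],[0,0.0039,0],0],[[0,0,-0.04],[0.0001,0.0051,0],0],[[0,0,-0.04],[0.0001,0.0051,0],0],[[0,0,-0.04],[0.0001,0.0051,0],0],[[0,0,-0.04],[0.0001,0.0051,0],0],[[0,0,-0.04],[0.0001,0.0051,0],0],[[0,0,-0.04],[0.0001,0.0051,0],0],[[0,0,-0.04],[0.0001,0.0051,0],0],[[0,0,-0.03],[0.0001,0.0039,0],0],[[0,0,-0.03],[0.0001,0.0039,0],0],[[0,0,-0.02],[0,0.0026,0],0],[[0,0,-0.01],[0,0.0013,0],0],[[0,0,-0.005],[0,0.0006,0],0],[[0,0,0],[0,0,0],0],[[0,0,0],[0,0,0],0]]'

```text
t: 15.08
eef_pos: [0.6837, 0.1089, 0.0743]
ee_rot: [[-0.826, -0.564, -0.0], [-0.564, 0.826, 0.0], [0.0, 0.0, -1.0]]
ft_force: [1.3, -0.7, 0.3]
finger_gap: 0.0002
finger_force: 0.3
```

```bash
python3 - <<'E'
from cell import bot
from h import *
o=bot.observe();print(o["t"],o["eef_pos"],pol(o),o["ft_force"],o["joint_positions"].round())
s=bot.snapshot("top");print(fit(s,(.5751,.0386),True))
s=bot.snapshot("scene");print(fit(s,(.5814,.0389),True))
E
```

```text
15.075 [0.68370848 0.10888306 0.07427486] (np.float64(0.12727407844034325), np.float64(33.84392082967528), np.float64(394.32300814638745)) [ 1.27905562 -0.73733173  0.27741153] [   2.   35.   78.    0.   67. -122.]
5 [-0.1 -0.4 -0.3 -0.1 -0.6 -0.   0.3 -0.2 -0.3  0.3]
(array([0.5754758 , 0.03899138]), np.float64(44.25637186475091))
5 [-0.7  0.2 -1.8 -0.8  9.9 -0.6 -1.9 -0.3  2.2 15.3]
(array([0.58343616, 0.03863754]), np.float64(43.87375427170514))
```

Phase is 44.2° against the 44.1° goal. Back off the peg, rise, and swing clear.

>>> move_arm --moves '[[[0,0,0],[0,-0.002,0],0],[[0,0,0],[0,-0.004,0],0],[[0,0,0],[0,-0.004,0],0],[[0,0,0],[0,0,-0.01],0],[[0,0,0],[0,0,-0.02],0],[[0,0,0],[0,0,-0.025],0],[[0,0,0],[0,0,-0.025],0],[[0,0,0],[0,0,-0.025],0],[[0,0,0],[0,0,-0.025],0],[[0,0,0],[0,0,-0.025],0],[[0,0,0],[0,0,-0.025],0],[[0,0,0],[0,-0.03,0],0],[[0,0,0],[0,-0.03,0],0],[[0,0,0],[0,-0.03,0],0],[[0,0,0],[0,-0.03,0],0],[[0,0,0],[0,-0.03,0],0],[[0,0,0],[0,-0.03,0],0],[[0,0,0],[0,-0.03,0],0],[[0,0,0],[0,-0.03,0],0],[[0,0,0],[0,0,0],0]]'

```text
t: 17.68
eef_pos: [0.8253, -0.1001, 0.2553]
ee_rot: [[-0.827, -0.562, 0.002], [-0.562, 0.827, -0.001], [-0.001, -0.002, -1.0]]
ft_force: [-0.4, 0.3, 0.2]
finger_gap: -0.0001
finger_force: 0.0
```

```bash
python3 - <<'E'
from cell import bot
from h import *
o=bot.observe();print(o["t"],o["eef_pos"],o["ft_force"])
s=bot.snapshot("top");print(fit(s,(.5751,.0386),True))
s=bot.snapshot("scene");print(fit(s,(.5814,.0389),True))
cv2.imwrite("pics/scene2.png",cv2.cvtColor(s["img"],cv2.COLOR_RGB2BGR))
E
```

```text
17.675 [ 0.82525228 -0.10007603  0.2552994 ] [-0.38110113  0.32987396  0.21072361]
1 [-0.  0.]
(array([0.55202406, 0.04081803]), np.float64(33.16032664289351))
8 [-0.3 -0.5 -0.6 -1.  -0.6 -0.9 -0.9 -0.3  0.1  0.  -0.2  0.  -0.2 -0.3
  0.2 -0.2]
(array([0.58196502, 0.03877758]), np.float64(44.36160781339731))
```

View pics/scene2.png

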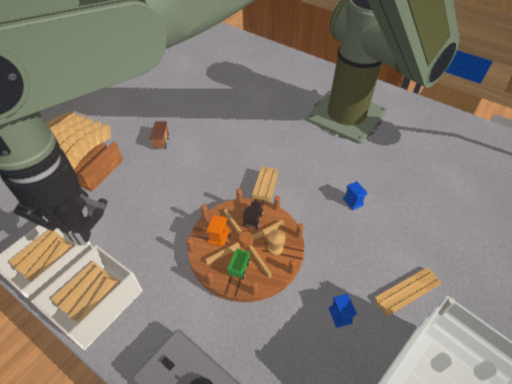

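The shunter (253,212) sits facing the track (265,183). Its bay points to 201.9° and the track to 201.6–201.8°. The riders are upright, the van and straight track are unmoved, and the hand is clear.

```bash
python3 -c "
from cell import bot
print(bot.close_job())"
```

```text
the job is handed in; nothing more can be done
None
```

The job is handed in: I turned the carousel about 148° by pushing one rim peg, and the shunter's bay now faces the exit track to within about 0.3° by the cameras, with all four riders upright and the hand clear; no verdict came back.

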